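Shim the rocking spice organiser

TASK

The clear spice organiser rocks because its front left foot is stuck too short. Slide the flat wooden shim under that foot, then ease the tapered wooden shim in on top of the flat one until it just carries the foot, without lifting the organiser off level or shoving it along. Then press down on the black tab that juts from its front at that corner, with about 8 N and never more than 20 N, to prove that it no longer rocks; leave both shims in place and the pot, sieve and spoons alone.

Things in the scene. Friction and masses are not known exactly. Their poses are not given: they have to be found in the camera images.
- organiser: Clear acrylic spice organiser, loose, about 1.1 kg, heavy at its back right. Base plate 140 mm deep (x), 200 wide (y), 6 thick on four square feet 28 mm tall; on it, from 25 mm behind its front edge to its back, a box with two shut drawers, top 88 mm above the mat. Origin: centre of the base, at mat level. -x: front; +y: left as seen from the robot. Level at rest; unshimmed, about 4 N on the tab tips it.
- foot (a point): Point at mat level straight under the centre of the short front left foot, 15 mm in from the organiser's left side and from its front. The foot is 14 by 14 mm, flat underneath; its stud is seized, and it hangs 11 to 17.5 mm above the mat, how much is not measured. The tapered shim is snug when pushing it takes 2 to 3 N (0.3 N before); beyond some 3.5 N it shoves the organiser.
- tab: Flat black tab fixed on top of the organiser's base ledge, over the front left corner, jutting 30 mm forward beyond the base: the place to press. 40 mm long (x), 34 wide (y), 4 thick. Origin: centre of its underside, 34 mm above the mat, 80 mm to the front and 82 mm to the left of the organiser's origin; its top is 38 mm above the mat and its middle 35 mm from the drawer fronts.
- mat: Fixed grey silicone mat, 560 by 1100 mm, 3 mm thick, on which everything stands; its top is 3 mm above the work surface. Origin: centre of its underside.
- flat_shim: Flat plain wooden strip, 130 mm long (x) by 24 mm wide (y) by 8 mm thick, about 25 g, loose, lying flat. Origin: centre of its underside; either end may go under the foot.
- wedge_shim: Tapered wooden shim, 128 mm long (x), 22 wide (y), about 40 g, loose, lying flat. Origin: middle of its length, at its underside. Thin tip at x = +64 mm, 1.5 mm thick; its top rises 1 in 5 towards the tail, to 11.5 mm at x = +14 mm, then stays 11.5 mm to x = -29 mm; from there to -64 mm is a grip block 24 mm high. On the flat shim, it meets the foot's near edge 7 to 41 mm from its tip.
- pot: Black lidded pot, 140 mm across, 116 mm high, a bystander. Origin: centre of its underside.
- sieve: Small steel sieve, bowl 104 mm across and 45 mm high with a handle 120 mm long, a bystander. Origin: centre of the bowl's underside.
- spoon_a: Wooden spoon 270 mm long lying along its x, a bystander. Origin: below the middle of its length.
- spoon_b: Darker wooden spoon 250 mm long lying along its x, a bystander. Origin: below the middle of its length.
Mind the look-alikes: they are no part of the job. Several things have the shape of the wedge_shim; the one meant has the colours described above. Of the things shaped like the flat_shim, the wooden one is meant.

How it is judged:
By the outcome, as a careful person would: the job done as asked, in the order asked, and still so for the second after the job is handed in, with the robot touching nothing.
It also fails if it takes over 72 s, if anything falls off the work surface, if the arm or the gripper's body presses on something with over 40 N, if the wrist force passes 120 N, or if a joint passes its speed limit or range.

ROBOT

A 7-joint arm with a two-finger parallel gripper is mounted at the origin on the work surface. World frame = base frame: x ahead of the robot, y to its left, z up, the work surface at z = 0. Lengths are in m, angles in rad, forces in N, time in s.
With the tool pointing down it reaches from about 0.4 to 0.85 m from the base axis. Payload 10.4 kg.
Tool frame: the origin (TCP) lies between the finger pads; the fingertips stand 11 mm ahead of it and the grasp point (between the pads) lies 8 mm behind it (r.tcp_to_tips is the distance from the TCP to the fingertips, in m); z points along the fingers, y is the line along which they close (so a half turn about z gives the same grasp; the last joint's range is limited). The gripper opens to 87 mm and grips with 3 to 60 N. Pads are 19 mm wide; open, the fingers measure 117 mm over their backs; the gripper's body (75 mm by 190 mm) begins 51 mm behind the grasp point.
Start: joints at [-1.311, 0.332, -0.065, 1.46, 0.022, 1.35, -0.088], TCP at [0.174, 0.6, 0.234] pointing down, gripper open.
Joint ranges: [-2.6, 2.6], [-0.5, 2.12], [-1.47, 1.34], [0.16, 2.42], [-1.27, 4.41], [0.06, 2.06], [-2.6, 2.6]. Speed limits (rad/s): [2.22, 2.22, 2.79, 2.79, 3.14, 3.14, 3.14].

INTERFACE

Orientations are given as a unit quaternion [x, y, z, w].
In Python, from bench import r gives the robot as it stands. The module is installed in compiled form; this text tells all that it offers.
- The arm moves only by the shell command python3 -m crank 'ROWS' [FORCE]. ROWS is JSON, a list of rows, each an object of numbers: "claw": the closure, from -1 (fully open) to 1 (shut); "dx", "dy", "dz": the shift along the tool's x, y, z each as a share of 3 cm, from -1 to 1; "ax", "ay", "az": the turn, a rotation vector about the tool's x, y, z each as a share of 6 degrees, from -1 to 1. A call has 1 to 8 rows; each row shifts and turns the commanded pose from where the row before left it, along the tool's axes as they then stand; what a row does not reach is not made up. A row lasts 1/12 s, in which the tool goes at most 41.7 mm and 7.16 degrees, less where a joint would pass 70% of its speed; a pose out of reach is approached as far as the arm can. A call with a number of a shift or a turn outside -1 to 1 is refused whole. A call with a gripper value outside its range is refused whole. The fingers move at their own pace and stop on an object; FORCE is the grip in N (left out, the last holds). Time passes only in rows, so rows that do not move let the fingers close. It gives the time, the measured TCP pose, the force, the opening and the grip force at its end, in the units of the state.
- r.read_state(): the state, without advancing time (a new reading comes with each control period).
- r.camera(name): name is "side" or "top"; returns a dict with "color" (480x640x3 uint8, red, green, blue), "mtx" (3x3 intrinsics, pixels), "R" (3x3) and "t" (3): a world point X has camera coordinates R X + t. Camera axes: x right, y down, z forward; pixel columns grow to the right and rows downward; lengths in m; the calibration is good to about 2 mm. A picture is of the moment at which its call begins. There is no depth.
- r.close_job(): hands the job in; it is judged then, once.
The state is a dict: "time": time; "joint_positions": joint angles; "joint_vel": joint speeds; "joint_torque": joint torques, N m; "ee_pos": TCP position; "eef_rot": TCP orientation; "ft_force": force on the tool from outside, world axes, zero at the start; "torque": the same for the moment, N m; "width": finger opening in m; "grip_force": force on a finger pad.
Only numpy, scipy, OpenCV 4.12 (cv2) and the standard library are available. Lean on these libraries where they do the work, as an engineer would, in place of code of your own. Each camera call takes 0.05 s, during which the arm holds its last target. There are 200 camera calls.

## Working session

There is one attempt and no reset: what is moved stays moved. The work goes in short steps, Python scripts to look and compute and a shell command to move; the robot and the scene stay as the last step left them, time stands still between calls to the robot, and variables do not carry over. Pictures are saved under pics/ and viewed, at most 10 in all, crops included, and the job is handed in when it is done.

```bash
mkdir -p pics
python3 - <<'E'
from bench import r
import cv2,numpy as np
for n in("top","side"):
    c=r.camera(n); cv2.imwrite(f"pics/{n}0.png",c["color"][:,:,::-1]); np.savez(f"{n}.npz",**{k:np.array(c[k]) for k in("mtx","R","t")})
    print(n,c["mtx"].round(1).tolist(),c["R"].round(3).tolist(),c["t"].round(3).tolist())
s=r.read_state();print(s,r.tcp_to_tips)
E
```

```text
top [[570.8, 0.0, 317.9], [0.0, 570.8, 228.0], [0.0, 0.0, 1.0]] [[-0.021, -0.999, 0.027], [-0.982, 0.016, -0.187], [0.187, -0.03, -0.982]] [-0.035, 0.549, 1.195]
side [[574.6, 0.0, 316.2], [0.0, 574.6, 233.3], [0.0, 0.0, 1.0]] [[0.771, -0.637, 0.001], [-0.391, -0.474, -0.789], [0.504, 0.608, -0.614]] [-0.423, 0.23, 1.033]
{'time': 0.1, 'joint_positions': array([-1.31062342,  0.33279277, -0.0647166 ,  1.46084183,  0.02159809,
        1.34986942, -0.08848847]), 'joint_vel': array([-4.86852791e-06, -1.75000478e-03,  5.14468870e-04, -2.34636490e-03,
        1.91816023e-03, -9.66089614e-04,  1.55204059e-04]), 'joint_torque': array([ 1.23899186e-03, -6.24544716e+01,  2.43310689e-02, -3.90716779e+01,
       -6.14431081e-02,  3.67137487e-02,  6.50776815e-05]), 'ee_pos': array([0.17429039, 0.59987721, 0.23285085]), 'eef_rot': array([ 1.40893227e-01,  9.90024610e-01, -6.04749247e-04, -6.27432491e-05]), 'ft_force': array([-0.48393922, -0.60063085,  0.85338734]), 'torque': array([ 0.01242094, -0.00349726, -0.02380283]), 'grip_force': 0.0, 'width': 0.08740844631821738} 0.011
```

View pics/top0.png

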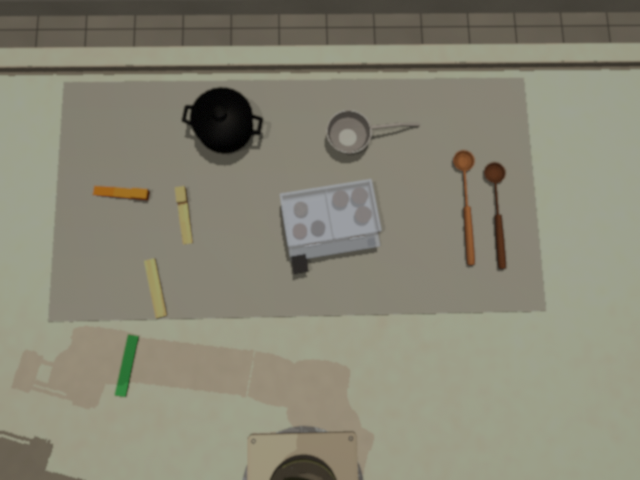

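View pics/side0.png

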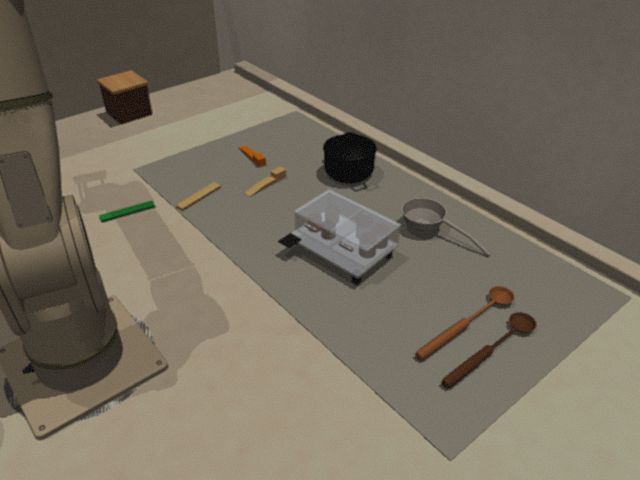

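The top view shows the flat wooden shim at about (155,288) and the wooden wedge at about (184,215), with its block end at (181,193) and tip at (187,243). The tab is at (299,264). Orange and green are the decoys. I'll enlarge for corners.

Run:
```python
import cv2,numpy as np
a=cv2.imread("pics/top0.png")
A=cv2.resize(a[178:323,138:205],None,fx=4,fy=4,interpolation=cv2.INTER_CUBIC)
B=cv2.resize(a[172:282,272:388],None,fx=4,fy=4,interpolation=cv2.INTER_CUBIC)
o=np.zeros((600,800,3),np.uint8); o[:580,:268]=A; o[:440,290:290+464]=B
for k in range(0,580,40): cv2.putText(o,str(178+k//4),(268,k+4),0,.3,(255,255,255),1)
cv2.imwrite("pics/crop0.png",o)
```

```text
(no output)
```

View pics/crop0.png

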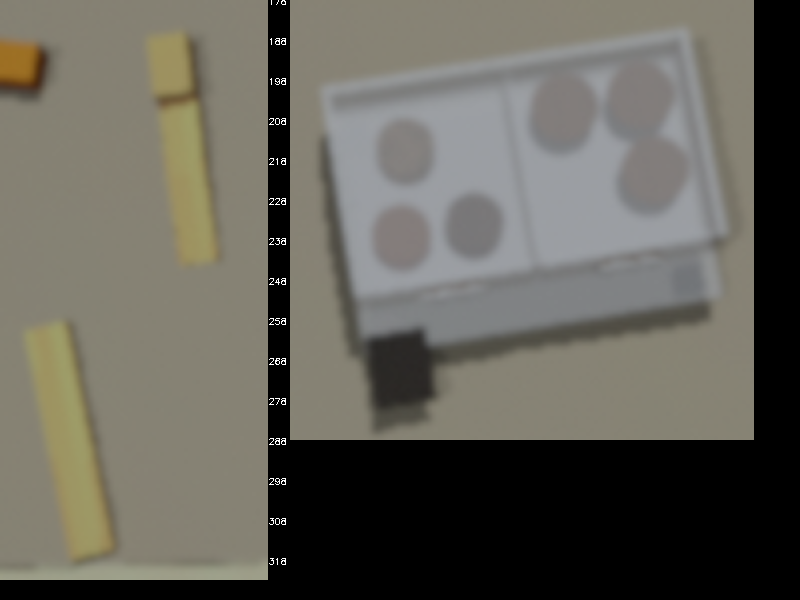

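```bash
cat > h.py <<'E'
import numpy as np
from scipy.optimize import least_squares
C={n:dict(np.load(f"{n}.npz")) for n in("top","side")}
def proj(X,n="top"):
    c=C[n]; p=(np.asarray(X)@c["R"].T+c["t"])@c["mtx"].T; return p[:,:2]/p[:,2:]
def unproj(uv,z,n="top"):
    c=C[n]; d=(np.c_[uv,np.ones(len(uv))]@np.linalg.inv(c["mtx"]).T)@c["R"]; o=-c["R"].T@c["t"]
    return o+d*((z-o[2])/d[:,2])[:,None]
def place(p,L):
    c,s=np.cos(p[2]),np.sin(p[2]); L=np.asarray(L,float)
    return np.c_[p[0]+c*L[:,0]-s*L[:,1],p[1]+s*L[:,0]+c*L[:,1],L[:,2]+.003]
def fit(L,uv,p0,n="top"):
    L=np.array(L)/1000.
    f=lambda p:(proj(place(p,L),n)-uv).ravel()
    s=least_squares(f,p0,loss="soft_l1"); return s.x,f(s.x).reshape(-1,2).round(1)
E
python3 - <<'E'
from h import *
A=lambda q:(np.array(q)+.5)/4-.5+[138,178]
B=lambda q:(np.array(q)-[290,0]+.5)/4-.5+[272,172]
show=lambda k,p,e:print(k,p[:2].round(4),np.degrees(p[2]).round(1),e.tolist())
fp,e=fit([[65,12,8],[65,-12,8],[-65,-12,8],[-65,12,8]],A([[24,330],[68,321],[116,549],[72,562]]),[.5,.3,0]);show("flat",fp,e)
w,e=fit([[-64,-11,24],[-64,11,24],[-29,11,24],[-29,-11,24],[64,-11,1.5],[64,11,1.5]],A([[147,37],[188,32],[194,92],[155,97],[179,264],[218,261]]),[.6,.3,3.1]);show("wedge",w,e)
o,e=fit([[70,100,88],[70,-100,88],[-45,-100,88],[-45,100,88],[-100,99,38],[-100,65,38],[-60,65,38],[-70,-100,34]],B([[322,88],[688,28],[728,235],[358,298],[373,409],[434,398],[424,331],[716,298]]),[.6,0,0]);show("org",o,e)
print("foot",place(o,[[-.055,.085,0]]),"tab",place(o,[[-.08,.082,.038]]))
for k,p,L in(("flat",fp,[[.065,0,.008],[-.065,0,.008]]),("wedge",w,[[-.064,0,.024],[.064,0,.0015]]),("org",o,[[-.08,.082,.038],[-.045,.1,.088],[.07,-.1,.088]])):print(k,proj(place(p,L),"side").round().tolist())
E
```

```text
flat [0.4287 0.3143] 13.4 [[0.2, 0.3], [-0.1, -0.2], [-0.1, 0.2], [0.0, -0.3]]
wedge [0.5902 0.2551] 186.9 [[0.3, -0.1], [-0.1, -0.1], [-0.1, -0.1], [-0.2, -0.1], [-0.0, 0.5], [0.1, -0.1]]
org [ 0.563  -0.0719] 8.4 [[-0.5, -0.3], [-0.2, 0.3], [-0.2, 0.3], [-1.0, -0.3], [0.3, 0.2], [0.5, 0.4], [0.0, -0.8], [1.6, 0.0]]
foot [[0.49611612 0.00410739 0.003     ]] tab [[ 0.47182345 -0.00251577  0.041     ]]
flat [[217.0, 184.0], [179.0, 207.0]]
wedge [[283.0, 168.0], [247.0, 195.0]]
org [[290.0, 240.0], [294.0, 211.0], [401.0, 224.0]]
```

```bash
cat >> h.py <<'E'
from scipy.spatial.transform import Rotation as Ro
def plan(x,y,z,yaw):
    "shares of translation (do first), then of rotation, to reach TCP x,y,z with closing dir at yaw deg, tool down"
    from bench import r
    s=r.read_state(); R=Ro.from_quat(s["eef_rot"]); a=np.radians(yaw)
    d=R.inv().apply(np.array([x,y,z])-s["ee_pos"])/.03
    Y=np.array([np.cos(a),np.sin(a),0]);Z=np.array([0,0,-1.]);G=Ro.from_matrix(np.c_[np.cross(Y,Z),Y,Z])
    v=np.degrees((R.inv()*G).as_rotvec())/6
    print("t",round(s["time"],2),"pos",s["ee_pos"].round(4),"shift",d.round(2),"turn",v.round(2),"F",s["ft_force"].round(2),"q",s["joint_positions"].round(2),"w",round(s["width"],4))
E
python3 -c "from h import *;plan(.4044,.3085,.06,103.4)"
python3 -m crank '[{"dx":-0.84,"dy":-0.6,"dz":0.4,"claw":-0.2},{"dx":-0.84,"dy":-0.6,"dz":0.4,"claw":-0.2},{"dx":-0.84,"dy":-0.6,"dz":0.4,"claw":-0.2},{"dx":-0.84,"dy":-0.6,"dz":0.4,"claw":-0.2},{"dx":-0.84,"dy":-0.6,"dz":0.4,"claw":-0.2},{"dx":-0.84,"dy":-0.6,"dz":0.4,"claw":-0.2}]'
python3 -c "from h import *;plan(.4044,.3085,.06,103.4)"
```

```text
t 0.1 pos [0.1743 0.5999 0.2329] shift [-10.08  -7.18   5.77] turn [-0.01 -0.   -4.93] F [-0.48 -0.6   0.85] q [-1.31  0.33 -0.06  1.46  0.02  1.35 -0.09] w 0.0874
t 0.1 pos [0.1743 0.5999 0.2329] shift [-10.08  -7.18   5.77] turn [-0.01 -0.   -4.93] F [-0.48 -0.6   0.85] q [-1.31  0.33 -0.06  1.46  0.02  1.35 -0.09] w 0.0874invalid input at $[0]: expected keys claw, dx, dy, dz, ax, ay, az
```

```bash
python3 -m crank '[{"dx":-0.84,"dy":-0.6,"dz":0.4,"ax":0,"ay":0,"az":0,"claw":-0.2},{"dx":-0.84,"dy":-0.6,"dz":0.4,"ax":0,"ay":0,"az":0,"claw":-0.2},{"dx":-0.84,"dy":-0.6,"dz":0.4,"ax":0,"ay":0,"az":0,"claw":-0.2},{"dx":-0.84,"dy":-0.6,"dz":0.4,"ax":0,"ay":0,"az":0,"claw":-0.2},{"dx":-0.84,"dy":-0.6,"dz":0.4,"ax":0,"ay":0,"az":0,"claw":-0.2},{"dx":-0.84,"dy":-0.6,"dz":0.4,"ax":0,"ay":0,"az":0,"claw":-0.2}]'
python3 -m crank '[{"dx":-0.84,"dy":-0.6,"dz":0.4,"ax":0,"ay":0,"az":0,"claw":-0.2},{"dx":-0.84,"dy":-0.6,"dz":0.4,"ax":0,"ay":0,"az":0,"claw":-0.2},{"dx":-0.84,"dy":-0.6,"dz":0.4,"ax":0,"ay":0,"az":0,"claw":-0.2},{"dx":-0.84,"dy":-0.6,"dz":0.4,"ax":0,"ay":0,"az":0,"claw":-0.2},{"dx":-0.84,"dy":-0.6,"dz":0.4,"ax":0,"ay":0,"az":0,"claw":-0.2},{"dx":0,"dy":0,"dz":0,"ax":0,"ay":0,"az":-0.9,"claw":-0.2},{"dx":0,"dy":0,"dz":0,"ax":0,"ay":0,"az":-1,"claw":-0.2},{"dx":0,"dy":0,"dz":0,"ax":0,"ay":0,"az":-1,"claw":-0.2}]'
python3 -m crank '[{"dx":0,"dy":0,"dz":0,"ax":0,"ay":0,"az":-1,"claw":-0.2},{"dx":0,"dy":0,"dz":0,"ax":0,"ay":0,"az":-1,"claw":-0.2},{"dx":0,"dy":0,"dz":0,"ax":0,"ay":0,"az":0,"claw":-0.2},{"dx":0,"dy":0,"dz":0,"ax":0,"ay":0,"az":0,"claw":-0.2}]'
python3 -c "from h import *;plan(.4044,.3085,.06,103.4)"
```

```text
time: 0.6
ee_pos: [0.2901, 0.4528, 0.1607]
eef_rot: [0.141, 0.99, -0.0, -0.0]
ft_force: [0.1, 0.2, 0.9]
width: 0.0565
grip_force: 0.0
time: 1.27
ee_pos: [0.3855, 0.3319, 0.1011]
eef_rot: [-0.012, 1.0, -0.0, -0.0]
ft_force: [1.4, 0.7, 0.1]
width: 0.0524
grip_force: 0.0
time: 1.6
ee_pos: [0.3852, 0.3325, 0.1013]
eef_rot: [-0.113, 0.994, -0.0, -0.0]
ft_force: [0.3, 0.6, 0.8]
width: 0.0525
grip_force: 0.0
t 1.6 pos [0.3852 0.3325 0.1013] shift [-0.44 -0.92  1.38] turn [-0.   -0.   -0.07] F [0.3  0.64 0.84] q [-0.87  0.2   0.07  1.92 -0.02  1.02  1.01] w 0.0525
```

```bash
python3 -m crank '[{"dx":-0.22,"dy":-0.46,"dz":0.7,"ax":0,"ay":0,"az":-0.07,"claw":-0.2},{"dx":-0.22,"dy":-0.46,"dz":0.7,"ax":0,"ay":0,"az":0,"claw":-0.2},{"dx":0,"dy":0,"dz":0.7,"ax":0,"ay":0,"az":0,"claw":-0.2},{"dx":0,"dy":0,"dz":0.5,"ax":0,"ay":0,"az":0,"claw":-0.2},{"dx":0,"dy":0,"dz":0.26,"ax":0,"ay":0,"az":0,"claw":-0.2},{"dx":0,"dy":0,"dz":0,"ax":0,"ay":0,"az":0,"claw":-0.2}]'
python3 -c "from h import *;plan(.4044,.3085,.0155,103.4)"
python3 -m crank '[{"dx":0,"dy":0,"dz":0,"ax":0,"ay":0,"az":0,"claw":0.8},{"dx":0,"dy":0,"dz":0,"ax":0,"ay":0,"az":0,"claw":0.8},{"dx":0,"dy":0,"dz":0,"ax":0,"ay":0,"az":0,"claw":0.8},{"dx":0,"dy":0,"dz":0,"ax":0,"ay":0,"az":0,"claw":0.8},{"dx":0,"dy":0,"dz":0,"ax":0,"ay":0,"az":0,"claw":0.8},{"dx":0,"dy":0,"dz":0,"ax":0,"ay":0,"az":0,"claw":0.8}]' 15
python3 - <<'E'
from h import *
from bench import r
import cv2
p=np.array([.563,-.0719,np.radians(8.4)])
# start: flat grasp at organiser-local y = 210 (far end 120), then 152
for y in(.215,.152): print(place(p,[[-.055,y,0]]))
plan(.4044,.3085,.06,103.4)
E
```

```text
time: 2.1
ee_pos: [0.4042, 0.3084, 0.0153]
eef_rot: [-0.117, 0.993, -0.001, -0.001]
ft_force: [0.6, 0.4, -0.4]
width: 0.052
grip_force: 0.0
t 2.1 pos [0.4042 0.3084 0.0153] shift [-0.01  0.   -0.01] turn [-0.01 -0.02  0.01] F [ 0.65  0.4  -0.36] q [-0.82  0.32  0.09  1.98 -0.04  0.84  1.09] w 0.052
time: 2.6
ee_pos: [0.4046, 0.3091, 0.0159]
eef_rot: [-0.118, 0.993, 0.0, 0.0]
ft_force: [-1.0, 0.1, 1.1]
width: 0.0235
grip_force: 14.9
[[0.47718217 0.13275899 0.003     ]]
[[0.4863854  0.07043483 0.003     ]]
t 2.6 pos [0.4046 0.3091 0.0159] shift [ 0.01 -0.02 -1.47] turn [0.   0.   0.03] F [-0.96  0.06  1.11] q [-0.82  0.32  0.08  1.98 -0.04  0.84  1.1 ] w 0.0235
```

```bash
python3 -m crank '[{"dx":0,"dy":0,"dz":-0.5,"ax":0,"ay":0,"az":0,"claw":0.8},{"dx":0,"dy":0,"dz":-0.5,"ax":0,"ay":0,"az":0,"claw":0.8},{"dx":0,"dy":0,"dz":-0.5,"ax":0,"ay":0,"az":1,"claw":0.8},{"dx":0,"dy":0,"dz":0,"ax":0,"ay":0,"az":1,"claw":0.8},{"dx":0,"dy":0,"dz":0,"ax":0,"ay":0,"az":1,"claw":0.8},{"dx":0,"dy":0,"dz":0,"ax":0,"ay":0,"az":1,"claw":0.8},{"dx":0,"dy":0,"dz":0,"ax":0,"ay":0,"az":1,"claw":0.8},{"dx":0,"dy":0,"dz":0,"ax":0,"ay":0,"az":1,"claw":0.8}]'
python3 -m crank '[{"dx":0,"dy":0,"dz":0,"ax":0,"ay":0,"az":1,"claw":0.8},{"dx":0,"dy":0,"dz":0,"ax":0,"ay":0,"az":1,"claw":0.8},{"dx":0,"dy":0,"dz":0,"ax":0,"ay":0,"az":1,"claw":0.8},{"dx":0,"dy":0,"dz":0,"ax":0,"ay":0,"az":1,"claw":0.8},{"dx":0,"dy":0,"dz":0,"ax":0,"ay":0,"az":1,"claw":0.8},{"dx":0,"dy":0,"dz":0,"ax":0,"ay":0,"az":1,"claw":0.8},{"dx":0,"dy":0,"dz":0,"ax":0,"ay":0,"az":1,"claw":0.8},{"dx":0,"dy":0,"dz":0,"ax":0,"ay":0,"az":1,"claw":0.8}]'
python3 -m crank '[{"dx":0,"dy":0,"dz":0,"ax":0,"ay":0,"az":1,"claw":0.8},{"dx":0,"dy":0,"dz":0,"ax":0,"ay":0,"az":0.86,"claw":0.8},{"dx":0,"dy":0,"dz":0,"ax":0,"ay":0,"az":0,"claw":0.8},{"dx":0,"dy":0,"dz":0,"ax":0,"ay":0,"az":0,"claw":0.8}]'
python3 -c "from h import *;plan(.4772,.1328,.0165,8.4)"
```

```text
time: 3.27
ee_pos: [0.4045, 0.3089, 0.0608]
eef_rot: [0.197, 0.98, 0.0, -0.0]
ft_force: [-0.5, 0.7, -0.1]
width: 0.0239
grip_force: 14.9
time: 3.93
ee_pos: [0.4045, 0.3089, 0.0608]
eef_rot: [0.578, 0.816, 0.0, -0.0]
ft_force: [-0.1, 1.0, -0.7]
width: 0.0237
grip_force: 14.9
time: 4.27
ee_pos: [0.4045, 0.309, 0.0607]
eef_rot: [0.652, 0.758, 0.0, -0.0]
ft_force: [-0.1, -0.7, -0.0]
width: 0.0238
grip_force: 14.9
t 4.27 pos [0.4045 0.309  0.0607] shift [-6.17  1.52  1.47] turn [-0.   -0.    0.04] F [-0.1  -0.66 -0.  ] q [-1.02  0.26  0.31  1.97 -0.1   0.93 -0.51] w 0.0238
```

```bash
python3 -m crank '[{"dx":-0.77,"dy":0.19,"dz":0,"ax":0,"ay":0,"az":0.04,"claw":0.8},{"dx":-0.77,"dy":0.19,"dz":0,"ax":0,"ay":0,"az":0,"claw":0.8},{"dx":-0.77,"dy":0.19,"dz":0,"ax":0,"ay":0,"az":0,"claw":0.8},{"dx":-0.77,"dy":0.19,"dz":0,"ax":0,"ay":0,"az":0,"claw":0.8},{"dx":-0.77,"dy":0.19,"dz":0,"ax":0,"ay":0,"az":0,"claw":0.8},{"dx":-0.77,"dy":0.19,"dz":0,"ax":0,"ay":0,"az":0,"claw":0.8},{"dx":-0.77,"dy":0.19,"dz":0,"ax":0,"ay":0,"az":0,"claw":0.8},{"dx":-0.77,"dy":0.19,"dz":0,"ax":0,"ay":0,"az":0,"claw":0.8}]'
python3 -m crank '[{"dx":0,"dy":0,"dz":0.4,"ax":0,"ay":0,"az":0,"claw":0.8},{"dx":0,"dy":0,"dz":0.4,"ax":0,"ay":0,"az":0,"claw":0.8},{"dx":0,"dy":0,"dz":0.4,"ax":0,"ay":0,"az":0,"claw":0.8},{"dx":0,"dy":0,"dz":0.27,"ax":0,"ay":0,"az":0,"claw":0.8},{"dx":0,"dy":0,"dz":0,"ax":0,"ay":0,"az":0,"claw":0.8},{"dx":0,"dy":0,"dz":0,"ax":0,"ay":0,"az":0,"claw":0.8}]'
python3 - <<'E'
from h import *
from bench import r
import cv2
plan(.4772,.1328,.0165,8.4)
o=[]
for n,(v,u) in(("top",(170,210)),("side",(150,200))):
    a=r.camera(n)["color"][:,:,::-1]; cv2.imwrite(f"pics/{n}1.png",a)
    o.append(cv2.resize(a[v:v+140,u:u+95],None,fx=4.2,fy=4.2,interpolation=cv2.INTER_CUBIC))
cv2.imwrite("pics/c1.png",np.hstack(o))
E
```

```text
time: 4.93
ee_pos: [0.4765, 0.1315, 0.0609]
eef_rot: [0.653, 0.757, 0.0, -0.0]
ft_force: [-0.1, -0.1, -0.2]
width: 0.024
grip_force: 14.9
time: 5.43
ee_pos: [0.4761, 0.1325, 0.0166]
eef_rot: [0.654, 0.756, -0.0, -0.0]
ft_force: [0.3, -0.9, -0.5]
width: 0.0237
grip_force: 15.0
t 5.43 pos [0.4761 0.1325 0.0166] shift [0.   0.04 0.  ] turn [-0.01  0.   -0.02] F [ 0.34 -0.88 -0.52] q [-0.74  0.31  0.42  2.03 -0.17  0.83 -0.08] w 0.0237
```

View pics/c1.png

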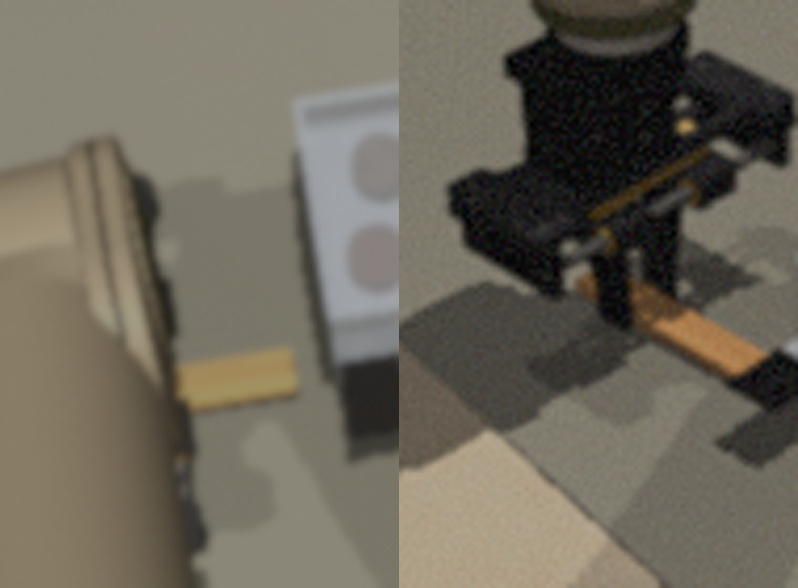

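The strip lies parallel to the organiser. In the top crop its end corners are at about (293,349) and (298,391), short of the ledge corner at (345,390). I'll check those against the prediction.

Run:
```python
from h import *
p=np.array([.563,-.0719,np.radians(8.4)])
uv=(np.array([[293,349],[298,391]])+.5)/4.2-.5+[210,170]
X=unproj(uv,.0117)
c,s=np.cos(p[2]),np.sin(p[2])
print((X[:,:2]-p[:2])@np.array([[c,-s],[s,c]]), "expected x -43,-67 y 125")
```

```text
[[-0.0447036   0.12058242]
 [-0.06735582  0.12143998]] expected x -43,-67 y 125
```

```bash
python3 -m crank '[{"dx":-0.24,"dy":0.04,"dz":0.01,"ax":0,"ay":0,"az":0,"claw":0.8},{"dx":-0.24,"dy":0,"dz":0,"ax":0,"ay":0,"az":0,"claw":0.8},{"dx":-0.24,"dy":0,"dz":0,"ax":0,"ay":0,"az":0,"claw":0.8},{"dx":-0.24,"dy":0,"dz":0,"ax":0,"ay":0,"az":0,"claw":0.8}]'
python3 -m crank '[{"dx":-0.24,"dy":0,"dz":0,"ax":0,"ay":0,"az":0,"claw":0.8},{"dx":-0.24,"dy":0,"dz":0,"ax":0,"ay":0,"az":0,"claw":0.8},{"dx":-0.24,"dy":0,"dz":0,"ax":0,"ay":0,"az":0,"claw":0.8},{"dx":-0.24,"dy":0,"dz":0,"ax":0,"ay":0,"az":0,"claw":0.8},{"dx":0,"dy":0,"dz":0,"ax":0,"ay":0,"az":0,"claw":0.8},{"dx":0,"dy":0,"dz":0.02,"ax":0,"ay":0,"az":0,"claw":0.8}]'
python3 -c "from h import *;plan(.4864,.0704,.0165,8.4)"
```

```text
time: 5.87
ee_pos: [0.4817, 0.1031, 0.0165]
eef_rot: [0.655, 0.756, 0.0, 0.0]
ft_force: [-0.3, 0.2, 0.1]
width: 0.0237
grip_force: 15.0
time: 6.37
ee_pos: [0.4858, 0.0754, 0.0158]
eef_rot: [0.655, 0.756, 0.0, 0.0]
ft_force: [-0.0, -1.0, 0.2]
width: 0.024
grip_force: 15.0
t 6.37 pos [0.4858 0.0754 0.0158] shift [-0.17 -0.   -0.02] turn [ 0.   -0.   -0.04] F [-0.02 -1.01  0.17] q [-0.65  0.31  0.45  2.04 -0.18  0.83  0.05] w 0.024
```

```bash
python3 -m crank '[{"dx":0,"dy":0,"dz":0,"ax":0,"ay":0,"az":0,"claw":-0.2},{"dx":0,"dy":0,"dz":0,"ax":0,"ay":0,"az":0,"claw":-0.2},{"dx":0,"dy":0,"dz":0,"ax":0,"ay":0,"az":0,"claw":-0.2},{"dx":0,"dy":0,"dz":0,"ax":0,"ay":0,"az":0,"claw":-0.2},{"dx":0,"dy":0,"dz":-0.4,"ax":0,"ay":0,"az":0,"claw":-0.2},{"dx":0,"dy":0,"dz":-0.8,"ax":0,"ay":0,"az":0,"claw":-0.2},{"dx":0,"dy":0,"dz":-0.8,"ax":0,"ay":0,"az":0,"claw":-0.2},{"dx":0,"dy":0,"dz":0,"ax":0,"ay":0,"az":0,"claw":-0.2}]'
python3 -c "from h import *;plan(.636,.2607,.07,-83.1)"
```

```text
time: 7.03
ee_pos: [0.488, 0.0764, 0.0796]
eef_rot: [0.655, 0.756, 0.003, 0.001]
ft_force: [0.1, -0.3, 0.7]
width: 0.0518
grip_force: 0.0
t 7.03 pos [0.488  0.0764 0.0796] shift [5.38 5.76 0.36] turn [ 0.03 -0.05 15.22] F [ 0.07 -0.29  0.72] q [-0.68  0.2   0.48  2.   -0.11  0.96 -0.  ] w 0.0518
```

```bash
python3 -m crank '[{"dx":0.67,"dy":0.72,"dz":0.04,"ax":0,"ay":0,"az":0,"claw":-0.2},{"dx":0.67,"dy":0.72,"dz":0.04,"ax":0,"ay":0,"az":0,"claw":-0.2},{"dx":0.67,"dy":0.72,"dz":0.04,"ax":0,"ay":0,"az":0,"claw":-0.2},{"dx":0.67,"dy":0.72,"dz":0.04,"ax":0,"ay":0,"az":0,"claw":-0.2},{"dx":0.67,"dy":0.72,"dz":0.04,"ax":0,"ay":0,"az":0,"claw":-0.2},{"dx":0.67,"dy":0.72,"dz":0.04,"ax":0,"ay":0,"az":0,"claw":-0.2},{"dx":0.67,"dy":0.72,"dz":0.04,"ax":0,"ay":0,"az":0,"claw":-0.2},{"dx":0.67,"dy":0.72,"dz":0.04,"ax":0,"ay":0,"az":0,"claw":-0.2}]'
python3 -m crank '[{"dx":0,"dy":0,"dz":0,"ax":0,"ay":0,"az":1,"claw":-0.2},{"dx":0,"dy":0,"dz":0,"ax":0,"ay":0,"az":1,"claw":-0.2},{"dx":0,"dy":0,"dz":0,"ax":0,"ay":0,"az":1,"claw":-0.2},{"dx":0,"dy":0,"dz":0,"ax":0,"ay":0,"az":1,"claw":-0.2},{"dx":0,"dy":0,"dz":0,"ax":0,"ay":0,"az":1,"claw":-0.2},{"dx":0,"dy":0,"dz":0,"ax":0,"ay":0,"az":1,"claw":-0.2},{"dx":0,"dy":0,"dz":0,"ax":0,"ay":0,"az":1,"claw":-0.2},{"dx":0,"dy":0,"dz":0,"ax":0,"ay":0,"az":1,"claw":-0.2}]'
python3 -m crank '[{"dx":0,"dy":0,"dz":0,"ax":0,"ay":0,"az":1,"claw":-0.2},{"dx":0,"dy":0,"dz":0,"ax":0,"ay":0,"az":1,"claw":-0.2},{"dx":0,"dy":0,"dz":0,"ax":0,"ay":0,"az":1,"claw":-0.2},{"dx":0,"dy":0,"dz":0,"ax":0,"ay":0,"az":1,"claw":-0.2},{"dx":0,"dy":0,"dz":0,"ax":0,"ay":0,"az":1,"claw":-0.2},{"dx":0,"dy":0,"dz":0,"ax":0,"ay":0,"az":1,"claw":-0.2},{"dx":0,"dy":0,"dz":0,"ax":0,"ay":0,"az":1,"claw":-0.2},{"dx":0,"dy":0,"dz":0,"ax":0,"ay":0,"az":0.2,"claw":-0.2}]'
python3 -m crank '[{"dx":0,"dy":0,"dz":0,"ax":0,"ay":0,"az":0,"claw":-0.2},{"dx":0,"dy":0,"dz":0,"ax":0,"ay":0,"az":0,"claw":-0.2}]'
python3 - <<'E'
from h import *
plan(.636,.2607,.0165,-83.1)
from bench import r
import cv2
a=r.camera("top")["color"][:,:,::-1]; cv2.imwrite("pics/top2.png",a)
cv2.imwrite("pics/c2.png",cv2.resize(a[150:300,130:330],None,fx=4,fy=4,interpolation=cv2.INTER_CUBIC))
E
```

```text
time: 7.7
ee_pos: [0.6341, 0.2611, 0.0655]
eef_rot: [0.654, 0.756, -0.0, -0.0]
ft_force: [0.4, -0.9, 0.6]
width: 0.0522
grip_force: 0.0
time: 8.37
ee_pos: [0.6335, 0.2599, 0.0656]
eef_rot: [0.907, 0.422, -0.0, -0.0]
ft_force: [1.2, 0.1, 0.2]
width: 0.0523
grip_force: 0.0
time: 9.03
ee_pos: [0.6334, 0.2599, 0.0656]
eef_rot: [0.998, 0.059, -0.0, 0.0]
ft_force: [0.6, -0.2, -0.3]
width: 0.0522
grip_force: 0.0
time: 9.2
ee_pos: [0.6335, 0.2598, 0.0659]
eef_rot: [0.998, 0.063, -0.0, 0.0]
ft_force: [-0.5, -0.5, -0.7]
width: 0.0522
grip_force: 0.0
t 9.2 pos [0.6335 0.2598 0.0659] shift [ 0.09 -0.02  1.65] turn [0.   0.   0.05] F [-0.46 -0.48 -0.71] q [-0.95  0.7   0.73  1.49 -0.49  1.14 -1.58] w 0.0522
```

View pics/c2.png

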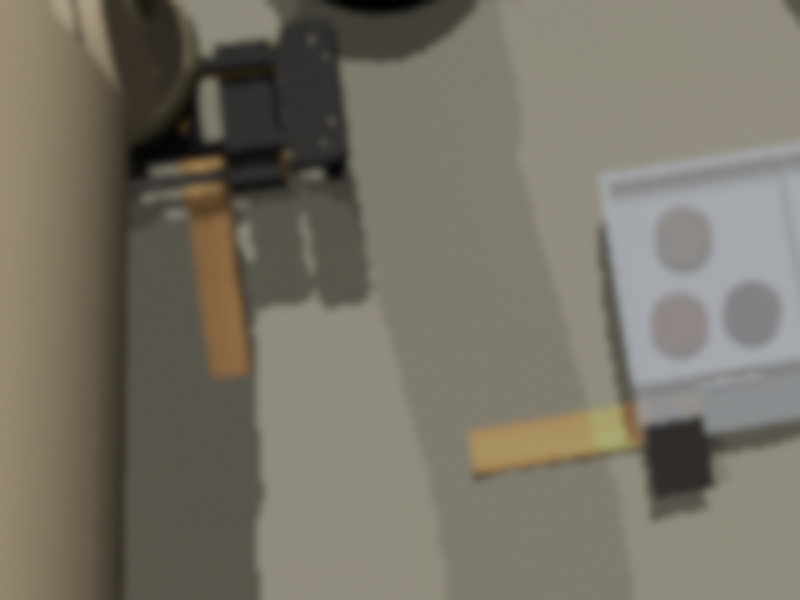

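The flat shim lies under the front left corner. Its tail corners are at crop (469,431) and (474,475), and its inner end shows faintly through the ledge. The wedge is still where it was, under the open fingers. I'll lower, grip and lift it.

```bash
python3 - <<'E'
from h import *
p=np.array([.563,-.0719,np.radians(8.4)])
uv=(np.array([[469,431],[474,475],[637,405],[642,446]])+.5)/4-.5+[130,150]
X=unproj(uv,.011)
c,s=np.cos(p[2]),np.sin(p[2])
print((X[:,:2]-p[:2])@np.array([[c,-s],[s,c]]), "tail expected x -43,-67 y ~192")
E
python3 -m crank '[{"dx":0.09,"dy":-0.02,"dz":0.5,"ax":0,"ay":0,"az":0.05,"claw":-0.2},{"dx":0,"dy":0,"dz":0.5,"ax":0,"ay":0,"az":0,"claw":-0.2},{"dx":0,"dy":0,"dz":0.5,"ax":0,"ay":0,"az":0,"claw":-0.2},{"dx":0,"dy":0,"dz":0.15,"ax":0,"ay":0,"az":0,"claw":-0.2},{"dx":0,"dy":0,"dz":0,"ax":0,"ay":0,"az":0,"claw":-0.2},{"dx":0,"dy":0,"dz":0,"ax":0,"ay":0,"az":0,"claw":-0.2}]'
python3 -m crank '[{"dx":0,"dy":0,"dz":0,"ax":0,"ay":0,"az":0,"claw":0.8},{"dx":0,"dy":0,"dz":0,"ax":0,"ay":0,"az":0,"claw":0.8},{"dx":0,"dy":0,"dz":0,"ax":0,"ay":0,"az":0,"claw":0.8},{"dx":0,"dy":0,"dz":0,"ax":0,"ay":0,"az":0,"claw":0.8},{"dx":0,"dy":0,"dz":0,"ax":0,"ay":0,"az":0,"claw":0.8},{"dx":0,"dy":0,"dz":0,"ax":0,"ay":0,"az":0,"claw":0.8}]' 15
python3 -c "from h import *;plan(.636,.2607,.0165,-83.1)"
```

```text
[[-0.04317916  0.19359489]
 [-0.06800939  0.19440605]
 [-0.04394667  0.09901706]
 [-0.06721371  0.09990374]] tail expected x -43,-67 y ~192
time: 9.75
ee_pos: [0.6357, 0.2602, 0.0152]
eef_rot: [0.998, 0.059, -0.001, 0.0]
ft_force: [0.4, -0.1, -1.2]
width: 0.052
grip_force: 0.0
time: 10.25
ee_pos: [0.6363, 0.2606, 0.0166]
eef_rot: [0.998, 0.059, 0.0, -0.0]
ft_force: [-1.1, -0.6, 0.9]
width: 0.0219
grip_force: 15.0
t 10.25 pos [0.6363 0.2606 0.0166] shift [-0.01 -0.    0.  ] turn [-0.   -0.   -0.03] F [-1.11 -0.64  0.95] q [-0.93  0.76  0.69  1.51 -0.53  1.07 -1.56] w 0.0219
```

```bash
python3 -m crank '[{"dx":0,"dy":0,"dz":-0.6,"ax":0,"ay":0,"az":0,"claw":0.8},{"dx":0,"dy":0,"dz":-0.7,"ax":0,"ay":0,"az":0,"claw":0.8},{"dx":0,"dy":0,"dz":-0.6,"ax":0,"ay":0,"az":-1,"claw":0.8},{"dx":0,"dy":0,"dz":0,"ax":0,"ay":0,"az":-1,"claw":0.8},{"dx":0,"dy":0,"dz":0,"ax":0,"ay":0,"az":-1,"claw":0.8},{"dx":0,"dy":0,"dz":0,"ax":0,"ay":0,"az":-1,"claw":0.8},{"dx":0,"dy":0,"dz":0,"ax":0,"ay":0,"az":-1,"claw":0.8},{"dx":0,"dy":0,"dz":0,"ax":0,"ay":0,"az":-1,"claw":0.8}]'
python3 -m crank '[{"dx":0,"dy":0,"dz":0,"ax":0,"ay":0,"az":-1,"claw":0.8},{"dx":0,"dy":0,"dz":0,"ax":0,"ay":0,"az":-1,"claw":0.8},{"dx":0,"dy":0,"dz":0,"ax":0,"ay":0,"az":-1,"claw":0.8},{"dx":0,"dy":0,"dz":0,"ax":0,"ay":0,"az":-1,"claw":0.8},{"dx":0,"dy":0,"dz":0,"ax":0,"ay":0,"az":-1,"claw":0.8},{"dx":0,"dy":0,"dz":0,"ax":0,"ay":0,"az":-1,"claw":0.8},{"dx":0,"dy":0,"dz":0,"ax":0,"ay":0,"az":-1,"claw":0.8},{"dx":0,"dy":0,"dz":0,"ax":0,"ay":0,"az":-1,"claw":0.8}]'
python3 -m crank '[{"dx":0,"dy":0,"dz":0,"ax":0,"ay":0,"az":-1,"claw":0.8},{"dx":0,"dy":0,"dz":0,"ax":0,"ay":0,"az":-0.27,"claw":0.8},{"dx":0,"dy":0,"dz":0,"ax":0,"ay":0,"az":0,"claw":0.8},{"dx":0,"dy":0,"dz":0,"ax":0,"ay":0,"az":0,"claw":0.8}]'
python3 - <<'E'
from h import *
p=np.array([.563,-.0719,np.radians(8.4)])
x=place(p,[[-.0555,.2165,0]])[0];print(x)
plan(x[0],x[1],.0275,8.4)
E
```

```text
time: 10.92
ee_pos: [0.6362, 0.2605, 0.0737]
eef_rot: [0.93, 0.367, 0.0, -0.0]
ft_force: [-0.6, -0.8, -0.9]
width: 0.0222
grip_force: 15.0
time: 11.58
ee_pos: [0.6363, 0.2604, 0.0736]
eef_rot: [0.701, 0.713, -0.0, -0.0]
ft_force: [0.3, -0.2, -0.3]
width: 0.0219
grip_force: 15.0
time: 11.92
ee_pos: [0.6363, 0.2604, 0.0736]
eef_rot: [0.654, 0.756, 0.0, -0.0]
ft_force: [-0.3, 0.5, 0.5]
width: 0.022
grip_force: 15.0
[0.47646841 0.13416985 0.003     ]
t 11.92 pos [0.6363 0.2604 0.0736] shift [-3.4  -5.88  1.54] turn [-0.   -0.   -0.03] F [-0.31  0.51  0.49] q [-0.73  0.61  0.39  1.47 -0.25  1.11 -0.15] w 0.022
```

```bash
python3 -m crank '[{"dx":-0.42,"dy":-0.73,"dz":0,"ax":0,"ay":0,"az":0,"claw":0.8},{"dx":-0.42,"dy":-0.73,"dz":0,"ax":0,"ay":0,"az":0,"claw":0.8},{"dx":-0.42,"dy":-0.73,"dz":0,"ax":0,"ay":0,"az":0,"claw":0.8},{"dx":-0.42,"dy":-0.73,"dz":0,"ax":0,"ay":0,"az":0,"claw":0.8},{"dx":-0.42,"dy":-0.73,"dz":0,"ax":0,"ay":0,"az":0,"claw":0.8},{"dx":-0.42,"dy":-0.73,"dz":0,"ax":0,"ay":0,"az":0,"claw":0.8},{"dx":-0.42,"dy":-0.73,"dz":0,"ax":0,"ay":0,"az":0,"claw":0.8},{"dx":-0.42,"dy":-0.73,"dz":0,"ax":0,"ay":0,"az":0,"claw":0.8}]'
python3 -m crank '[{"dx":0,"dy":0,"dz":0.5,"ax":0,"ay":0,"az":0,"claw":0.8},{"dx":0,"dy":0,"dz":0.5,"ax":0,"ay":0,"az":0,"claw":0.8},{"dx":0,"dy":0,"dz":0.5,"ax":0,"ay":0,"az":0,"claw":0.8},{"dx":0,"dy":0,"dz":0,"ax":0,"ay":0,"az":0,"claw":0.8},{"dx":0,"dy":0,"dz":0,"ax":0,"ay":0,"az":0,"claw":0.8}]'
python3 - <<'E'
from h import *
from bench import r
import cv2
plan(.47647,.13417,.0275,8.4)
o=[]
for n,(v,u) in(("top",(210,220)),("side",(190,220))):
    a=r.camera(n)["color"][:,:,::-1]; cv2.imwrite(f"pics/{n}3.png",a)
    o.append(cv2.resize(a[v:v+95,u:u+80],None,fx=5,fy=5,interpolation=cv2.INTER_CUBIC))
cv2.imwrite("pics/c3.png",np.hstack(o))
E
```

```text
time: 12.58
ee_pos: [0.4765, 0.1347, 0.0736]
eef_rot: [0.654, 0.756, 0.0, -0.0]
ft_force: [0.1, 0.5, 0.3]
width: 0.0219
grip_force: 15.0
time: 13.0
ee_pos: [0.4772, 0.1351, 0.0285]
eef_rot: [0.654, 0.756, -0.001, -0.0]
ft_force: [0.3, 0.4, 0.5]
width: 0.0221
grip_force: 15.0
t 13.0 pos [0.4772 0.1351 0.0285] shift [-0.03 -0.03  0.03] turn [-0.01  0.01 -0.02] F [0.34 0.37 0.45] q [-0.76  0.29  0.44  2.02 -0.16  0.86 -0.09] w 0.0221
```

View pics/c3.png

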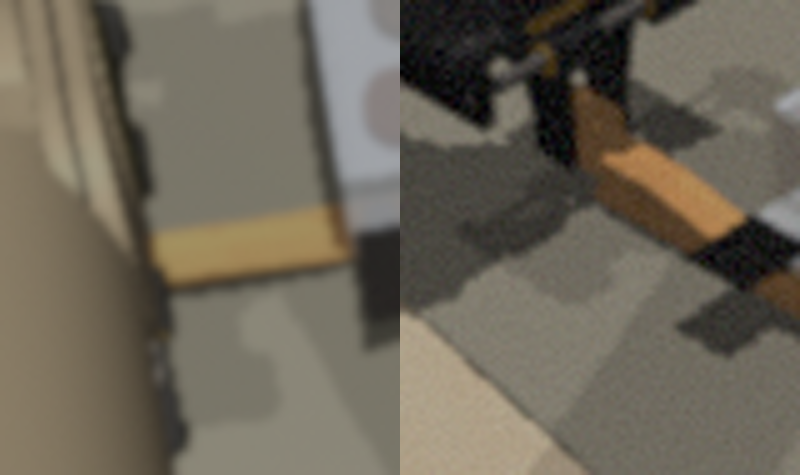

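Both views show the wedge aligned over the flat shim, with its tip just outside the organiser. I'll lower it, slide it in 17 mm and release.

```bash
python3 -m crank '[{"dx":0,"dy":-0.03,"dz":0.06,"ax":0,"ay":0,"az":-0.02,"claw":0.8},{"dx":0,"dy":0,"dz":0.05,"ax":0,"ay":0,"az":0,"claw":0.8},{"dx":-0.14,"dy":0,"dz":0,"ax":0,"ay":0,"az":0,"claw":0.8},{"dx":-0.14,"dy":0,"dz":0,"ax":0,"ay":0,"az":0,"claw":0.8},{"dx":-0.14,"dy":0,"dz":0,"ax":0,"ay":0,"az":0,"claw":0.8},{"dx":-0.14,"dy":0,"dz":0,"ax":0,"ay":0,"az":0,"claw":0.8},{"dx":0,"dy":0,"dz":0,"ax":0,"ay":0,"az":0,"claw":0.8},{"dx":0,"dy":0,"dz":0,"ax":0,"ay":0,"az":0,"claw":0.8}]'
python3 -c "from h import *;plan(.479,.1174,.0246,8.4)"
```

```text
time: 13.77
ee_pos: [0.4792, 0.1182, 0.0254]
eef_rot: [0.653, 0.757, 0.0, -0.0]
ft_force: [0.5, 0.1, -1.0]
width: 0.0217
grip_force: 15.0
t 13.77 pos [0.4792 0.1182 0.0254] shift [-0.03 -0.01  0.03] turn [ 0. -0.  0.] F [ 0.54  0.1  -0.99] q [-0.73  0.29  0.44  2.03 -0.17  0.85 -0.05] w 0.0217
```

```bash
python3 -m crank '[{"dx":0,"dy":0,"dz":0.02,"ax":0,"ay":0,"az":0,"claw":0.8},{"dx":0,"dy":0,"dz":0,"ax":0,"ay":0,"az":0,"claw":0.1},{"dx":0,"dy":0,"dz":0,"ax":0,"ay":0,"az":0,"claw":0.1},{"dx":0,"dy":0,"dz":0,"ax":0,"ay":0,"az":0,"claw":0.1},{"dx":0,"dy":0,"dz":0,"ax":0,"ay":0,"az":0,"claw":0.1},{"dx":0,"dy":0,"dz":-0.4,"ax":0,"ay":0,"az":0,"claw":0.1},{"dx":0,"dy":0,"dz":-0.6,"ax":0,"ay":0,"az":0,"claw":0.1},{"dx":0,"dy":0,"dz":-0.4,"ax":0,"ay":0,"az":0,"claw":0.1}]'
python3 -m crank '[{"dx":0.4,"dy":0,"dz":0,"ax":0,"ay":0,"az":0,"claw":1},{"dx":0.4,"dy":0,"dz":0,"ax":0,"ay":0,"az":0,"claw":1},{"dx":0.4,"dy":0,"dz":0,"ax":0,"ay":0,"az":0,"claw":1},{"dx":0,"dy":0,"dz":0,"ax":0,"ay":0,"az":0,"claw":1},{"dx":0,"dy":0,"dz":0,"ax":0,"ay":0,"az":0,"claw":1},{"dx":0,"dy":0,"dz":0.4,"ax":0,"ay":0,"az":0,"claw":1},{"dx":0,"dy":0,"dz":0.6,"ax":0,"ay":0,"az":0,"claw":1},{"dx":0,"dy":0,"dz":0.3,"ax":0,"ay":0,"az":0,"claw":1}]' 5
python3 - <<'E'
from h import *
from bench import r
import cv2
o=[]
for n,(v,u) in(("top",(210,220)),("side",(190,220))):
    a=r.camera(n)["color"][:,:,::-1]; cv2.imwrite(f"pics/{n}4.png",a)
    o.append(cv2.resize(a[v:v+95,u:u+80],None,fx=5,fy=5,interpolation=cv2.INTER_CUBIC))
cv2.imwrite("pics/c4.png",np.hstack(o))
p=np.array([.563,-.0719,np.radians(8.4)]);x=place(p,[[-.0555,.235,0]])[0];print(x)
plan(x[0],x[1],.028,8.4)
F=[]
for i in range(8):
    r.camera("side");s=r.read_state();F.append(s["ft_force"])
print(s["time"],np.round(F,2).tolist())
E
```

```text
time: 14.43
ee_pos: [0.4793, 0.1186, 0.0677]
eef_rot: [0.653, 0.757, 0.0, 0.0]
ft_force: [-0.3, -0.2, -0.5]
width: 0.0392
grip_force: 0.0
time: 15.1
ee_pos: [0.473, 0.1534, 0.0259]
eef_rot: [0.653, 0.757, -0.001, -0.0]
ft_force: [-0.3, -0.3, 0.1]
width: 0.0015
grip_force: 0.0
[0.47376587 0.15247139 0.003     ]
t 15.2 pos [0.4726 0.1532 0.026 ] shift [-0.03  0.04 -0.07] turn [-0.03  0.02  0.01] F [-0.34  0.41  0.19] q [-0.78  0.3   0.42  2.02 -0.16  0.86 -0.12] w 0.0006
15.6 [[0.2, 0.35, 0.66], [-0.23, 0.21, -0.38], [-0.23, -0.74, 0.25], [0.24, -0.62, 0.72], [-0.2, 0.71, 1.03], [0.27, 0.03, -1.01], [0.23, -0.14, -0.64], [-0.51, -0.15, 0.94]]
```

View pics/c4.png

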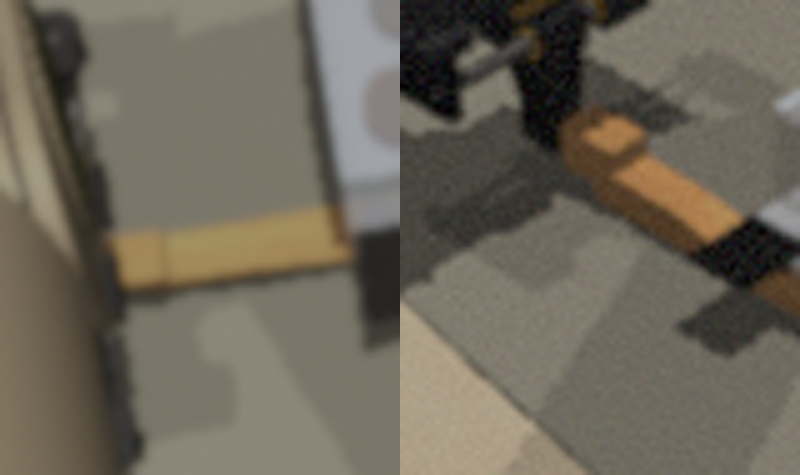

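The wedge sits on the flat shim, straight, and the closed fingers are just behind its tail. I'll push in 0.9 mm steps, with a force check between steps that stops the chain.

```bash
cat > chk.py <<'E'
import sys,numpy as np
from bench import r
lim=float(sys.argv[1]); n0=int(sys.argv[2]) if len(sys.argv)>2 else 2
u=np.array([-.146,.989,0]); f=[r.read_state()["ft_force"]@u]
def more(n):
    for _ in range(n): r.camera("side"); f.append(r.read_state()["ft_force"]@u)
more(n0)
if np.mean(f)>lim: more(8)
s=r.read_state(); d=(s["ee_pos"][:2]-[.563,-.0719])@u[:2]
print("t%.2f y%.4f push %.2f n%d"%(s["time"],d,np.mean(f),len(f)))
sys.exit(np.mean(f)>lim)
E
Q='crank'; 
python3 -m crank '[{"dx":-0.1,"dy":0,"dz":-0.03,"ax":0,"ay":0,"az":0,"claw":1},{"dx":-0.1,"dy":0,"dz":0,"ax":0,"ay":0,"az":0,"claw":1},{"dx":-0.1,"dy":0,"dz":0,"ax":0,"ay":0,"az":0,"claw":1},{"dx":0,"dy":0,"dz":0,"ax":0,"ay":0,"az":0,"claw":1}]' | head -2 && python3 chk.py 1 &&
python3 -m crank '[{"dx":-0.03,"dy":0,"dz":0,"ax":0,"ay":0,"az":0,"claw":1}]' >/dev/null && python3 chk.py 1 &&
python3 -m crank '[{"dx":-0.03,"dy":0,"dz":0,"ax":0,"ay":0,"az":0,"claw":1}]' >/dev/null && python3 chk.py 1 &&
python3 -m crank '[{"dx":-0.03,"dy":0,"dz":0,"ax":0,"ay":0,"az":0,"claw":1}]' >/dev/null && python3 chk.py 1 &&
python3 -m crank '[{"dx":-0.03,"dy":0,"dz":0,"ax":0,"ay":0,"az":0,"claw":1}]' >/dev/null && python3 chk.py 1 &&
python3 -m crank '[{"dx":-0.03,"dy":0,"dz":0,"ax":0,"ay":0,"az":0,"claw":1}]' >/dev/null && python3 chk.py 1 &&
python3 -m crank '[{"dx":-0.03,"dy":0,"dz":0,"ax":0,"ay":0,"az":0,"claw":1}]' >/dev/null && python3 chk.py 1 &&
python3 -m crank '[{"dx":-0.03,"dy":0,"dz":0,"ax":0,"ay":0,"az":0,"claw":1}]' >/dev/null && python3 chk.py 1 &&
python3 -m crank '[{"dx":-0.03,"dy":0,"dz":0,"ax":0,"ay":0,"az":0,"claw":1}]' >/dev/null && python3 chk.py 1 &&
python3 -m crank '[{"dx":-0.03,"dy":0,"dz":0,"ax":0,"ay":0,"az":0,"claw":1}]' >/dev/null && python3 chk.py 1 &&
python3 -m crank '[{"dx":-0.03,"dy":0,"dz":0,"ax":0,"ay":0,"az":0,"claw":1}]' >/dev/null && python3 chk.py 1 &&
python3 -m crank '[{"dx":-0.03,"dy":0,"dz":0,"ax":0,"ay":0,"az":0,"claw":1}]' >/dev/null && python3 chk.py 1
```

```text
time: 15.93
ee_pos: [0.4753, 0.1445, 0.0287]
t16.03 y0.2275 push 0.37 n3False
```

```bash
sed -i 's/sys.exit(np.mean(f)>lim)/sys.exit(int(np.mean(f)>lim))/' chk.py
python3 -m crank '[{"dx":-0.03,"dy":0,"dz":0,"ax":0,"ay":0,"az":0,"claw":1}]' >/dev/null && python3 chk.py 1 &&
python3 -m crank '[{"dx":-0.03,"dy":0,"dz":0,"ax":0,"ay":0,"az":0,"claw":1}]' >/dev/null && python3 chk.py 1 &&
python3 -m crank '[{"dx":-0.03,"dy":0,"dz":0,"ax":0,"ay":0,"az":0,"claw":1}]' >/dev/null && python3 chk.py 1 &&
python3 -m crank '[{"dx":-0.03,"dy":0,"dz":0,"ax":0,"ay":0,"az":0,"claw":1}]' >/dev/null && python3 chk.py 1 &&
python3 -m crank '[{"dx":-0.03,"dy":0,"dz":0,"ax":0,"ay":0,"az":0,"claw":1}]' >/dev/null && python3 chk.py 1 &&
python3 -m crank '[{"dx":-0.03,"dy":0,"dz":0,"ax":0,"ay":0,"az":0,"claw":1}]' >/dev/null && python3 chk.py 1 &&
python3 -m crank '[{"dx":-0.03,"dy":0,"dz":0,"ax":0,"ay":0,"az":0,"claw":1}]' >/dev/null && python3 chk.py 1 &&
python3 -m crank '[{"dx":-0.03,"dy":0,"dz":0,"ax":0,"ay":0,"az":0,"claw":1}]' >/dev/null && python3 chk.py 1 &&
python3 -m crank '[{"dx":-0.03,"dy":0,"dz":0,"ax":0,"ay":0,"az":0,"claw":1}]' >/dev/null && python3 chk.py 1 &&
python3 -m crank '[{"dx":-0.03,"dy":0,"dz":0,"ax":0,"ay":0,"az":0,"claw":1}]' >/dev/null && python3 chk.py 1 &&
python3 -m crank '[{"dx":-0.03,"dy":0,"dz":0,"ax":0,"ay":0,"az":0,"claw":1}]' >/dev/null && python3 chk.py 1
```

```text
t16.22 y0.2267 push -0.08 n3
t16.40 y0.2258 push -0.06 n3
t16.58 y0.2249 push 0.10 n3
t16.77 y0.2240 push 0.67 n3
t16.95 y0.2230 push -0.24 n3
t17.13 y0.2221 push -0.21 n3
t17.32 y0.2213 push 0.23 n3
t17.50 y0.2203 push 0.04 n3
t17.68 y0.2195 push -0.20 n3
t17.87 y0.2185 push -0.07 n3
t18.05 y0.2176 push 0.22 n3
```

```bash
python3 -m crank '[{"dx":-0.03,"dy":0,"dz":0,"ax":0,"ay":0,"az":0,"claw":1}]' >/dev/null && python3 chk.py 1 &&
python3 -m crank '[{"dx":-0.03,"dy":0,"dz":0,"ax":0,"ay":0,"az":0,"claw":1}]' >/dev/null && python3 chk.py 1 &&
python3 -m crank '[{"dx":-0.03,"dy":0,"dz":0,"ax":0,"ay":0,"az":0,"claw":1}]' >/dev/null && python3 chk.py 1 &&
python3 -m crank '[{"dx":-0.03,"dy":0,"dz":0,"ax":0,"ay":0,"az":0,"claw":1}]' >/dev/null && python3 chk.py 1 &&
python3 -m crank '[{"dx":-0.03,"dy":0,"dz":0,"ax":0,"ay":0,"az":0,"claw":1}]' >/dev/null && python3 chk.py 1 &&
python3 -m crank '[{"dx":-0.03,"dy":0,"dz":0,"ax":0,"ay":0,"az":0,"claw":1}]' >/dev/null && python3 chk.py 1 &&
python3 -m crank '[{"dx":-0.03,"dy":0,"dz":0,"ax":0,"ay":0,"az":0,"claw":1}]' >/dev/null && python3 chk.py 1 &&
python3 -m crank '[{"dx":-0.03,"dy":0,"dz":0,"ax":0,"ay":0,"az":0,"claw":1}]' >/dev/null && python3 chk.py 1 &&
python3 -m crank '[{"dx":-0.03,"dy":0,"dz":0,"ax":0,"ay":0,"az":0,"claw":1}]' >/dev/null && python3 chk.py 1 &&
python3 -m crank '[{"dx":-0.03,"dy":0,"dz":0,"ax":0,"ay":0,"az":0,"claw":1}]' >/dev/null && python3 chk.py 1 &&
python3 -m crank '[{"dx":-0.03,"dy":0,"dz":0,"ax":0,"ay":0,"az":0,"claw":1}]' >/dev/null && python3 chk.py 1 &&
python3 -m crank '[{"dx":-0.03,"dy":0,"dz":0,"ax":0,"ay":0,"az":0,"claw":1}]' >/dev/null && python3 chk.py 1
```

```text
t18.23 y0.2167 push -0.26 n3
t18.42 y0.2158 push -0.05 n3
t18.60 y0.2150 push 0.23 n3
t18.78 y0.2141 push -0.11 n3
t18.97 y0.2131 push -0.04 n3
t19.15 y0.2123 push 0.06 n3
t19.33 y0.2113 push 0.97 n3
t19.52 y0.2105 push -0.53 n3
t19.70 y0.2095 push 0.30 n3
t19.88 y0.2086 push 0.06 n3
t20.07 y0.2077 push 0.69 n3
t20.25 y0.2068 push 0.33 n3
```

```bash
python3 -m crank '[{"dx":-0.03,"dy":0,"dz":0,"ax":0,"ay":0,"az":0,"claw":1}]' >/dev/null && python3 chk.py 1 &&
python3 -m crank '[{"dx":-0.03,"dy":0,"dz":0,"ax":0,"ay":0,"az":0,"claw":1}]' >/dev/null && python3 chk.py 1 &&
python3 -m crank '[{"dx":-0.03,"dy":0,"dz":0,"ax":0,"ay":0,"az":0,"claw":1}]' >/dev/null && python3 chk.py 1 &&
python3 -m crank '[{"dx":-0.03,"dy":0,"dz":0,"ax":0,"ay":0,"az":0,"claw":1}]' >/dev/null && python3 chk.py 1 &&
python3 -m crank '[{"dx":-0.03,"dy":0,"dz":0,"ax":0,"ay":0,"az":0,"claw":1}]' >/dev/null && python3 chk.py 1 &&
python3 -m crank '[{"dx":-0.03,"dy":0,"dz":0,"ax":0,"ay":0,"az":0,"claw":1}]' >/dev/null && python3 chk.py 1 &&
python3 -m crank '[{"dx":-0.03,"dy":0,"dz":0,"ax":0,"ay":0,"az":0,"claw":1}]' >/dev/null && python3 chk.py 1 &&
python3 -m crank '[{"dx":-0.03,"dy":0,"dz":0,"ax":0,"ay":0,"az":0,"claw":1}]' >/dev/null && python3 chk.py 1
python3 - <<'E'
from h import *
from bench import r
import cv2
o=[]
for n,(v,u) in(("top",(210,220)),("side",(190,220))):
    a=r.camera(n)["color"][:,:,::-1]; cv2.imwrite(f"pics/{n}5.png",a)
    o.append(cv2.resize(a[v:v+95,u:u+80],None,fx=5,fy=5,interpolation=cv2.INTER_CUBIC))
cv2.imwrite("pics/c5.png",np.hstack(o))
E
```

```text
t20.43 y0.2060 push 0.10 n3
t21.02 y0.2054 push 2.05 n11
```

View pics/c5.png

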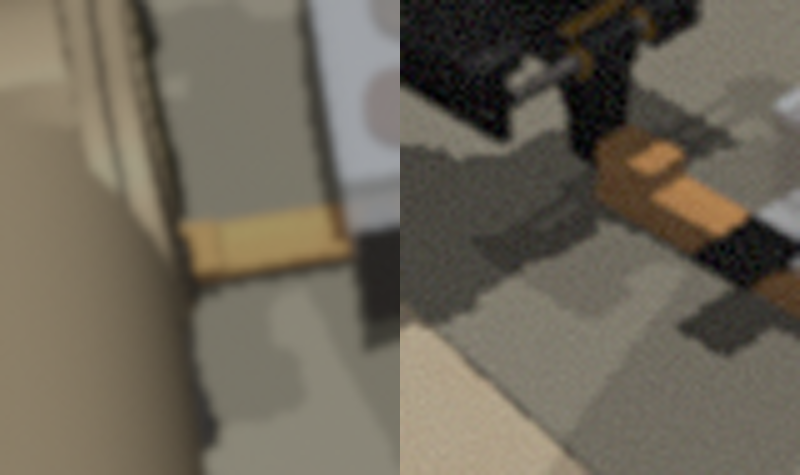

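The wedge has moved in about 16 mm, still straight on the flat shim, and the force has jumped to about 2 N. I'll measure it more finely.

```bash
python3 chk.py 9 14; python3 -m crank '[{"dx":-0.006,"dy":0,"dz":0,"ax":0,"ay":0,"az":0,"claw":1}]' >/dev/null && python3 chk.py 9 14
```

```text
t21.82 y0.2053 push 3.03 n15
t22.60 y0.2051 push 4.00 n15
```

```bash
python3 -m crank '[{"dx":0.1,"dy":0,"dz":0,"ax":0,"ay":0,"az":0,"claw":1},{"dx":0.4,"dy":0,"dz":0,"ax":0,"ay":0,"az":0,"claw":1},{"dx":0.5,"dy":0,"dz":-0.6,"ax":0,"ay":0,"az":0,"claw":1},{"dx":0,"dy":0,"dz":-0.8,"ax":0,"ay":0,"az":0,"claw":1},{"dx":0,"dy":0,"dz":-0.8,"ax":0,"ay":0,"az":0,"claw":1},{"dx":0,"dy":0,"dz":0,"ax":0,"ay":0,"az":0,"claw":1}]'
python3 - <<'E'
from h import *
from bench import r
import cv2
for n in("top","side"):
    cv2.imwrite(f"pics/{n}6.png",r.camera(n)["color"][:,:,::-1])
    g=lambda k:np.float32(cv2.imread(f"pics/{n}{k}.png",0))
    sl=(slice(180,255),slice(300,382)) if n=="top" else (slice(195,285),slice(310,402))
    for k in(0,4,5): print(n,k,cv2.phaseCorrelate(g(k)[sl],g(6)[sl],cv2.createHanningWindow(g(6)[sl].shape[::-1],cv2.CV_32F)))
F=[]
for i in range(14): r.camera("side");F.append(r.read_state()["ft_force"])
print("free F",np.mean(F,0).round(2))
p=np.array([.563,-.0719,np.radians(8.4)]);x=place(p,[[-.08,.082,.038]])[0];print(x)
plan(x[0],x[1],.09,8.4)
E
```

```text
time: 23.1
ee_pos: [0.4762, 0.154, 0.0986]
eef_rot: [0.653, 0.757, 0.003, 0.001]
ft_force: [0.0, -0.2, 0.1]
width: 0.0006
grip_force: 0.0
top 0 ((0.0015149293027221233, 0.5617403940060299), 0.9209277744999639)
top 4 ((-0.028729341871304825, 0.49699197309083587), 0.9503591424447518)
top 5 ((-0.11115354199155547, 0.5024866077094998), 0.9331895746301722)
side 0 ((-0.11705791758411266, -0.01641364405298873), 1.035756555972276)
side 4 ((0.11405492405245354, 0.027944384355699015), 1.0259517638771622)
side 5 ((0.012179407759965954, -0.06097963262440231), 1.0257726174261834)
free F [-0.03  0.03 -0.14]
[ 0.47187941 -0.00246631  0.041     ]
t 23.9 pos [0.4741 0.1526 0.0946] shift [-5.1  -0.83  0.15] turn [ 0.   -0.    0.01] F [-0.23  0.33 -0.85] q [-0.81  0.19  0.44  1.97 -0.1   1.   -0.17] w 0.0007
```

No measurable shove: the side view shows under 0.15 px of shift. Next, over the tab.

```bash
python3 -m crank '[{"dx":0,"dy":-0.45,"dz":-0.5,"ax":0,"ay":0,"az":0,"claw":1},{"dx":0,"dy":-0.45,"dz":-0.4,"ax":0,"ay":0,"az":0,"claw":1},{"dx":-0.85,"dy":0,"dz":0,"ax":0,"ay":0,"az":0,"claw":1},{"dx":-0.85,"dy":0,"dz":0,"ax":0,"ay":0,"az":0,"claw":1},{"dx":-0.85,"dy":0,"dz":0,"ax":0,"ay":0,"az":0,"claw":1},{"dx":-0.85,"dy":0,"dz":0,"ax":0,"ay":0,"az":0,"claw":1},{"dx":-0.85,"dy":0,"dz":0,"ax":0,"ay":0,"az":0,"claw":1},{"dx":-0.85,"dy":0,"dz":0,"ax":0,"ay":0,"az":0,"claw":1}]' 
python3 -m crank '[{"dx":0,"dy":0,"dz":0.5,"ax":0,"ay":0,"az":0,"claw":1},{"dx":0,"dy":0,"dz":0.5,"ax":0,"ay":0,"az":0,"claw":1},{"dx":0,"dy":0,"dz":0.4,"ax":0,"ay":0,"az":0,"claw":1},{"dx":0,"dy":0,"dz":0,"ax":0,"ay":0,"az":0,"claw":1},{"dx":0,"dy":0,"dz":0,"ax":0,"ay":0,"az":0,"claw":1}]'
python3 - <<'E'
from h import *
p=np.array([.563,-.0719,np.radians(8.4)]);x=place(p,[[-.082,.082,.038]])[0]
plan(x[0],x[1],.054,8.4)
E
```

```text
time: 24.57
ee_pos: [0.4699, -0.0039, 0.1218]
eef_rot: [0.653, 0.757, 0.0, 0.0]
ft_force: [0.7, 0.8, 0.2]
width: 0.0006
grip_force: 0.0
time: 24.98
ee_pos: [0.4696, -0.0029, 0.0795]
eef_rot: [0.653, 0.757, -0.001, -0.0]
ft_force: [0.6, 0.1, 0.8]
width: 0.0005
grip_force: 0.0
t 24.98 pos [ 0.4696 -0.0029  0.0795] shift [0.   0.01 0.85] turn [-0.01  0.    0.01] F [0.6  0.15 0.85] q [-0.63  0.15  0.58  2.06 -0.1   0.96  0.15] w 0.0005
```

```bash
cat > chkz.py <<'E'
import sys,numpy as np
from bench import r
lim,n=float(sys.argv[1]),int(sys.argv[2]); f=[r.read_state()["ft_force"][2]]
for _ in range(n): r.camera("side"); f.append(r.read_state()["ft_force"][2])
s=r.read_state(); print("t%.2f z%.4f Fz %.2f"%(s["time"],s["ee_pos"][2],np.mean(f)))
sys.exit(int(np.mean(f)>lim))
E
python3 -m crank '[{"dx":0,"dy":0,"dz":0.4,"ax":0,"ay":0,"az":0,"claw":1},{"dx":0,"dy":0,"dz":0.4,"ax":0,"ay":0,"az":0,"claw":1},{"dx":0,"dy":0,"dz":0,"ax":0,"ay":0,"az":0,"claw":1},{"dx":0,"dy":0,"dz":0,"ax":0,"ay":0,"az":0,"claw":1}]' | head -2 && python3 chkz.py 2 1 &&
python3 -m crank '[{"dx":0,"dy":0,"dz":0.03,"ax":0,"ay":0,"az":0,"claw":1}]' >/dev/null && python3 chkz.py 2 1 &&
python3 -m crank '[{"dx":0,"dy":0,"dz":0.03,"ax":0,"ay":0,"az":0,"claw":1}]' >/dev/null && python3 chkz.py 2 1 &&
python3 -m crank '[{"dx":0,"dy":0,"dz":0.02,"ax":0,"ay":0,"az":0,"claw":1}]' >/dev/null && python3 chkz.py 2 1 &&
python3 -m crank '[{"dx":0,"dy":0,"dz":0.02,"ax":0,"ay":0,"az":0,"claw":1}]' >/dev/null && python3 chkz.py 2 1 &&
python3 -m crank '[{"dx":0,"dy":0,"dz":0.015,"ax":0,"ay":0,"az":0,"claw":1}]' >/dev/null && python3 chkz.py 2 1 &&
python3 -m crank '[{"dx":0,"dy":0,"dz":0.015,"ax":0,"ay":0,"az":0,"claw":1}]' >/dev/null && python3 chkz.py 2 1 &&
python3 -m crank '[{"dx":0,"dy":0,"dz":0.015,"ax":0,"ay":0,"az":0,"claw":1}]' >/dev/null && python3 chkz.py 2 1 &&
python3 -m crank '[{"dx":0,"dy":0,"dz":0.015,"ax":0,"ay":0,"az":0,"claw":1}]' >/dev/null && python3 chkz.py 2 1
```

```text
time: 25.32
ee_pos: [0.47, -0.0027, 0.0562]
t25.37 z0.0565 Fz 0.30
t25.50 z0.0555 Fz -0.53
t25.63 z0.0542 Fz 0.09
t25.77 z0.0533 Fz -0.01
t25.90 z0.0526 Fz -0.23
t26.03 z0.0524 Fz 7.98
```

```bash
python3 chkz.py 99 6
```

```text
t26.33 z0.0524 Fz 5.87
```

```bash
python3 -m crank '[{"dx":0,"dy":0,"dz":0.003,"ax":0,"ay":0,"az":0,"claw":1},{"dx":0,"dy":0,"dz":0,"ax":0,"ay":0,"az":0,"claw":1},{"dx":0,"dy":0,"dz":0,"ax":0,"ay":0,"az":0,"claw":1}]'|head -5; python3 chkz.py 99 8
```

```text
time: 26.58
ee_pos: [0.4699, -0.0027, 0.0524]
eef_rot: [0.653, 0.757, 0.0, -0.0]
ft_force: [-2.5, 0.1, 6.7]
width: 0.0002
t26.98 z0.0524 Fz 6.74
```

```bash
python3 -m crank '[{"dx":0,"dy":0,"dz":0.004,"ax":0,"ay":0,"az":0,"claw":1},{"dx":0,"dy":0,"dz":0,"ax":0,"ay":0,"az":0,"claw":1},{"dx":0,"dy":0,"dz":0,"ax":0,"ay":0,"az":0,"claw":1},{"dx":0,"dy":0,"dz":0,"ax":0,"ay":0,"az":0,"claw":1},{"dx":0,"dy":0,"dz":0,"ax":0,"ay":0,"az":0,"claw":1},{"dx":0,"dy":0,"dz":0,"ax":0,"ay":0,"az":0,"claw":1}]'|head -5; python3 chkz.py 99 8
```

```text
time: 27.48
ee_pos: [0.4699, -0.0027, 0.0524]
eef_rot: [0.653, 0.757, 0.0, -0.0]
ft_force: [-3.7, -0.7, 7.9]
width: 0.0003
t27.88 z0.0524 Fz 8.29
```

It holds 8.3 N with no sinking (z constant at 52.4 mm). I'll retreat and check.

```bash
python3 -m crank '[{"dx":0,"dy":0,"dz":-0.2,"ax":0,"ay":0,"az":0,"claw":1},{"dx":0,"dy":0,"dz":-0.6,"ax":0,"ay":0,"az":0,"claw":1},{"dx":0,"dy":0,"dz":-0.9,"ax":0,"ay":0,"az":0,"claw":1},{"dx":0,"dy":0,"dz":-0.9,"ax":0,"ay":0,"az":0,"claw":1},{"dx":0.7,"dy":0,"dz":-0.6,"ax":0,"ay":0,"az":0,"claw":1},{"dx":0.8,"dy":0,"dz":-0.6,"ax":0,"ay":0,"az":0,"claw":1},{"dx":0.8,"dy":0,"dz":0,"ax":0,"ay":0,"az":0,"claw":1},{"dx":0.8,"dy":0,"dz":0,"ax":0,"ay":0,"az":0,"claw":1}]'|head -2
python3 -m crank '[{"dx":0.8,"dy":0,"dz":0,"ax":0,"ay":0,"az":0,"claw":1},{"dx":0.8,"dy":0,"dz":0,"ax":0,"ay":0,"az":0,"claw":1},{"dx":0.8,"dy":0,"dz":0,"ax":0,"ay":0,"az":0,"claw":1},{"dx":0.8,"dy":0,"dz":0,"ax":0,"ay":0,"az":0,"claw":1},{"dx":0.8,"dy":0,"dz":0,"ax":0,"ay":0,"az":0,"claw":1},{"dx":0.8,"dy":0,"dz":0,"ax":0,"ay":0,"az":0,"claw":1},{"dx":0,"dy":0,"dz":0,"ax":0,"ay":0,"az":0,"claw":1},{"dx":0,"dy":0,"dz":0,"ax":0,"ay":0,"az":0,"claw":1}]'|head -2
python3 - <<'E'
from h import *
from bench import r
import cv2
o=[]
for n,(v,u) in(("top",(170,220)),("side",(180,220))):
    a=r.camera(n)["color"][:,:,::-1]; cv2.imwrite(f"pics/{n}7.png",a)
    o.append(cv2.resize(a[v:v+110,u:u+100],None,fx=4,fy=4,interpolation=cv2.INTER_CUBIC))
    g=lambda k:np.float32(cv2.imread(f"pics/{n}{k}.png",0))
    sl=(slice(180,255),slice(300,382)) if n=="top" else (slice(195,285),slice(310,402))
    for k in(0,6): print(n,k,cv2.phaseCorrelate(g(k)[sl],g(7)[sl],cv2.createHanningWindow(g(7)[sl].shape[::-1],cv2.CV_32F)))
cv2.imwrite("pics/c7.png",np.hstack(o))
E
```

```text
time: 28.55
ee_pos: [0.4567, 0.0904, 0.1676]
time: 29.22
ee_pos: [0.4347, 0.2326, 0.166]
top 0 ((0.06862313058660163, 0.4311118229128823), 0.9220704549153645)
top 6 ((0.07315793163850515, 0.5268017708236243), 0.9434279602898492)
side 0 ((-0.10264509201296335, -0.006731429939463851), 0.9950509367165742)
side 6 ((-0.0263568906163556, -0.006967630583289974), 1.0210918755443008)
```

View pics/c7.png

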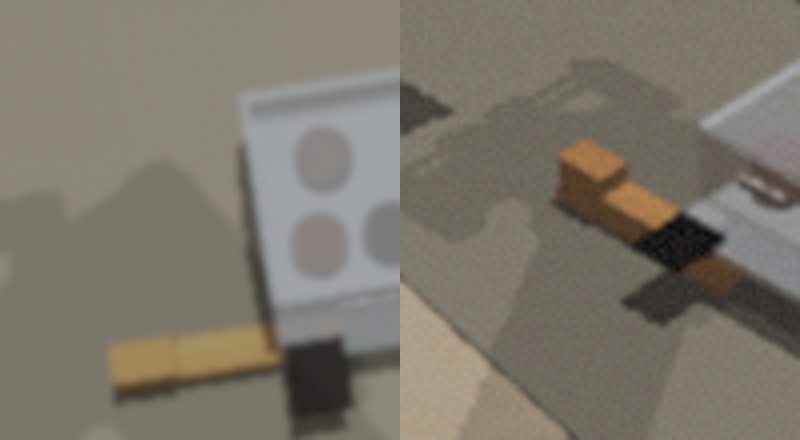

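Both shims are stacked under the foot, at crop (110–280, 330–390). The organiser hasn't moved; the 0.5 px vertical offset in the top view comes out the same for every pair compared, so it's a correlation artefact. Handing in.

```bash
python3 -c "from bench import r;print(r.close_job())"
```

```text
the job is handed in; nothing more can be done
None
```

Job handed in at about 29 s: both shims are under the foot and the tab held about 8.3 N without sinking, but my last wedge push read about 4 N, over the 2–3 N snug range and the 3.5 N shove limit, though the images show no measurable shift of the organiser.

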